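# Tip a cracker carton out of a packed display rack for an order

## Task

An order wants the green box of crackers, which stands packed tightly among the red ones in the display rack. Tip the green box forward out of the row by its top back edge until it leans on the rack's front rail, then take hold of it, draw it out and stand it upright in the grey order tray beside the jar, letting go only once it stands on the tray's floor. Leave the red boxes standing in the rack and do not disturb the jar.

Things in the scene. Friction and masses are not known exactly. Their poses are not given: they have to be found in the camera images.
- green_carton_center (a point): Green cracker carton, rigid closed box 90 deep (its x) x 46 wide (y) x 165 mm tall (z), about 0.22 kg. Point: its centre, 82.5 mm above its underside. It starts upright in one of the rack's four slots, axes parallel to the rack's, -x face to the rack's front, only 1.5 mm from its neighbours (or a side wall) and so not grippable. All four cartons are equally tall and flush.
- green_carton_foot (a point): The middle of the green carton's lower front edge, about which it tips: 45 mm in front of its centre line (-x), at its underside. Axes as for the carton.
- green_carton_top (a point): The middle of the green carton's top back edge (45 mm behind its centre line, 165 mm above its underside): hook it from behind and pull it forward. It rises 23 mm to the balance at 0.5 rad of lean; beyond that the carton falls forward by itself.
- rack: Dark steel rack, fixed, 106 deep (x, without rail) x 206 mm wide (y). Origin: centre of its underside on the table; -x is the open front, roughly to the robot. Floor 8 mm up; front lip 5 mm above that at x = -46.5 mm; side walls 90 mm and back 60 mm high (x 48 to 53 mm), free above and behind that. No dividers. Cartons stand at x = 0, y = -71, -24, 24, 71 mm.
- rack_rail (a point): Middle of the rack's front rail, a black 10 mm round bar along y, 106 mm in front of the rack's origin, 68 mm up, on thin end rods. The tipped carton comes to rest on it, leaning about 0.77 rad (44 degrees) forward; its upper half is then clear of the row, to be gripped across its 46 mm and drawn out along its own z.
- red_carton_0_center (a point): A red cracker carton exactly like the green one but for its colour (90 x 46 x 165 mm, 0.22 kg, loose), in another slot of the same rack; it must stay there standing. The point is its centre, half-way up; axes as for the green carton.
- red_carton_1_center (a point): A red cracker carton exactly like the green one but for its colour (90 x 46 x 165 mm, 0.22 kg, loose), in another slot of the same rack; it must stay there standing. The point is its centre, half-way up; axes as for the green carton.
- red_carton_2_center (a point): A red cracker carton exactly like the green one but for its colour (90 x 46 x 165 mm, 0.22 kg, loose), in another slot of the same rack; it must stay there standing. The point is its centre, half-way up; axes as for the green carton.
- tray: Grey open order tray, fixed, to the right of the rack, 160 (x) x 200 mm (y), walls 25 mm high and 5 mm thick, inner floor 5 mm above the table. Origin: centre of its underside. The jar stands in its -y half; the +y half is free for the carton.
- jar_center (a point): Brown jar with a black lid, 66 mm across, 90 mm tall, 0.21 kg, loose, standing in the -y half of the tray; the point is its centre, 45 mm above its underside.
Mind the look-alikes: they are no part of the job. What is shaped like the part that bears jar_center but blue, turquoise or yellow is not meant.

How it is judged (in metres and radians):
On the way, in this order (a step that is already met when the one before it is completed fails the run):
1. the green carton leans forward out of the row (more than 0.6 rad), its foot still in the rack (angle between green_carton_center's own z axis and vertical above 0.6 rad and x of green_carton_center in the frame of rack below -0.04 m and z of green_carton_foot in the frame of rack below 0.02 m and x of green_carton_foot in the frame of rack between -0.05 and -0.02 m), for 0.2 s.
2. the green carton is lowered on to the tray's floor (underside within about 7 mm of it, upright within 0.15 rad) while the fingers still hold it (angle between green_carton_center's own z axis and vertical below 0.15 rad and z of green_carton_center in the frame of tray below 0.0945 m and x of green_carton_center in the frame of tray between -0.06 and 0.06 m and y of green_carton_center in the frame of tray between -0.085 and 0.085 m and contact force between the fingers and green_carton above 1 N), for 0.05 s.
At the end, for the whole second after the job is handed in: Green carton upright (0.1 rad) on the tray floor (centre within 50 mm in x, 75 mm in y of the tray's centre, 82.5 to 92.5 mm above its underside); red cartons upright (0.15 rad) in the rack, at most 20 mm forward or 30 mm back of their places; jar upright (0.1 rad), moved under 20 mm (angle between each of green_carton_center, jar_center's own z axis and vertical below 0.1 rad and x of green_carton_center in the frame of tray between -0.05 and 0.05 m and y of green_carton_center in the frame of tray between -0.075 and 0.075 m and z of green_carton_center in the frame of tray between 0.0825 and 0.0925 m and height (world z) of green_carton_foot below 0.012 m and angle between each of red_carton_0_center, red_carton_1_center, red_carton_2_center's own z axis and vertical below 0.15 rad and x of red_carton_0_center in the frame of rack between -0.02 and 0.03 m and z of each of red_carton_0_center, red_carton_1_center, red_carton_2_center in the frame of rack below 0.11 m and x of red_carton_1_center in the frame of rack between -0.02 and 0.03 m and x of red_carton_2_center in the frame of rack between -0.02 and 0.03 m and distance of jar_center from where it was at the start of the episode below 0.02 m); the robot touches nothing.
It fails at once if a red carton is tipped (more than 0.4 rad) or lifted out of the rack (angle between any of red_carton_0_center, red_carton_1_center, red_carton_2_center's own z axis and vertical above 0.4 rad or z of any of red_carton_0_center, red_carton_1_center, red_carton_2_center in the frame of rack above 0.14 m).
It fails at once if the jar is pushed more than 20 mm or tipped more than 0.3 rad (distance of jar_center from where it was at the start of the episode above 0.02 m or angle between jar_center's own z axis and vertical above 0.3 rad).
It also fails if it takes over 61 s, if anything falls off the work surface, if the arm or the gripper's body presses on something with over 40 N, if the wrist force passes 120 N, or if a joint passes its speed limit or range.

## Robot

A 6-joint arm with a two-finger parallel gripper is mounted at the origin on a cart in front of the work surface, level with it; the furniture and walls round the work are solid. World frame = base frame: x ahead of the robot, y to its left, z up, the work surface at z = 0. Lengths are in m, angles in degrees, forces in N, time in s.
With the tool pointing down it reaches from about 0.25 to 0.725 m from the base axis. Payload 9.7 kg.
Tool frame: the origin (TCP) lies at the very end of the fingers, on their centre line; the grasp point (between the pads) lies 19 mm behind it; z points along the fingers, y is the line along which they close (so a half turn about z gives the same grasp; the last joint's range is limited). The gripper opens to 85 mm and grips with 20 to 120 N. Pads are 22 mm wide; open, the fingers measure 114 mm over their backs; the gripper's body (76 mm by 85 mm) begins 54 mm behind the grasp point. The pads swing forward as they close: fully open they stand 13 mm farther back than shut.
Start: joints at [70.76, 4.979, 10.078, 95.1, 0, 90], TCP at [0.181, 0.519, 0.231] pointing down, gripper open.
Joint ranges: [-179.16, 179.16], [-48.56, 103.87], [-65.8, 70.77], [-126.05, 130.52], [-82.76, 87.17], [-180, 180]. Speed limits (degrees/s): [127.2, 127.2, 147.25, 180, 180, 180].

## Interface

Orientations are given as [roll, pitch, yaw] about the fixed x, y, z axes, in that order (R = Rz(yaw) Ry(pitch) Rx(roll)).
In Python, from workcell import bot gives the robot as it stands.
- The arm moves only by the tool arm_command, never from a script. Its argument "series" is a list of rows, each a list of 4 numbers: the shift along the tool's x, y, z in m, then the turn about the tool's z in rad. A call has exactly 5 rows; each row is the pose to reach, as a shift and turn from the pose commanded when the call began, along the tool's axes at that moment; what a row does not reach only later rows make up. A row lasts 1/10 s, in which the tool goes at most 50 mm and 8.59 degrees, less where a joint would pass 70% of its speed; a pose out of reach is approached as far as the arm can. A call with a gripper value outside its range is refused whole. "hand" is the finger opening in m, from 0 to 0.0854, set as the call begins (left out, the last holds). The fingers move at their own pace and stop on an object; "grip_force" is the grip in N (left out, the last holds). Time passes only in rows, so rows that repeat a pose let the fingers close, or fill a call up. It gives the time, the measured TCP pose, the force, the opening and the grip force at its end, in the units of the state.
- bot.get_obs(): the state, without advancing time (a new reading comes with each control period).
- bot.camera(name): name is "scene" or "side" or "wrist"; returns a dict with "color" (384x512x3 uint8, blue, green, red), "camera_matrix" (3x3 intrinsics, pixels), "xyz" and "orientation" of the camera in the world; the wrist camera has in their place "T_tool_cam" (4x4, takes a point from camera to tool coordinates, whose origin is the TCP and whose axes are the flange's). Camera axes: x right, y up, looking along -z (the intrinsics and any distortion apply to the point x, -y, -z); pixel columns grow to the right and rows downward; lengths in m; the calibration is good to about 2 mm. A picture is of the moment at which its call begins: read the wrist's pose just before it. There is no depth.
- bot.job_done(): hands the job in; it is judged then, once.
Trained networks look in the newest picture that a camera, given by its name, has taken for a name from the list of things; names that differ only in an ending like _2 or _b are one class to them, and where a whole thing is asked for, a point or a joint stands for the part that bears it (a point fixed in the world has none). Each returns a list of dicts, best first, with "confidence" (0 to 1); they miss things now and then, are a little off and sometimes report something else, mostly with a low value. They report only what shows in the picture. A call takes as long as a camera call. They do not tell look-alikes from the thing itself.
- bot.find_in(camera, target): "location" ([column, row] in pixels, amid what is visible of it).
- bot.mark_of(camera, target): "location" ([column, row] in pixels: a listed point, or the origin of a listed thing).
The state is a dict: "time": time; "q": joint angles; "qd": joint speeds; "joint_efforts": joint torques, N m; "ee_pos": TCP position; "tcp_rot": TCP orientation; "wrist_force": force on the tool from outside, world axes, zero at the start; "torque": the same for the moment, N m; "opening": finger opening in m; "grasp_force": force on a finger pad.
Only numpy, scipy, OpenCV 4.12 (cv2) and the standard library are available. Lean on these libraries where they do the work, as an engineer would, in place of code of your own. Each camera call takes 0.05 s, during which the arm holds its last target. There are 200 camera calls.

## Working session

There is one attempt and no reset: what is moved stays moved. The work goes in short steps, Python scripts to look and compute and a tool call to move; the robot and the scene stay as the last step left them, time stands still between calls to the robot, and variables do not carry over. Pictures are saved under pics/ and viewed, at most 10 in all, crops included, and the job is handed in when it is done.

Besides the shell and the picture viewer there is one more tool, called after "Request:" as name(argument=value, ...), one argument or row to a line, values as JSON. arm_command: Moves the arm, as the interface text tells. Its arguments: {"type":"object","properties":{"series":{"type":"array"},"hand":{"type":"number"},"grip_force":{"type":"number"}},"required":["series"]}

```bash
mkdir -p pics; cat > h.py <<'E'
import numpy as np, cv2
from scipy.spatial.transform import Rotation as R
from workcell import bot
E
python3 - <<'E'
from h import *
o=bot.get_obs();print(o)
for c in ("scene","side"):
    d=bot.camera(c);cv2.imwrite(f"pics/{c}0.png",d["color"]);print(c,{k:d[k] for k in d if k!="color"})
    for t in ("green_carton_center","green_carton_top","green_carton_foot","rack","rack_rail","red_carton_0_center","tray","jar_center"):
        print(t,[(np.round(m["location"],1).tolist(),round(m["confidence"],2)) for m in bot.mark_of(c,t)])
E
```

```text
{'time': 0.0, 'q': array([7.07614170e+01, 5.01278368e+00, 1.00363044e+01, 9.51004273e+01,
       1.03830564e-04, 8.99987696e+01]), 'qd': array([-0.01663878, -0.00730223, -0.04624871,  0.03498116,  0.01786155,
       -0.01808234]), 'joint_efforts': array([-1.71051015e-03, -5.20388317e+01,  4.64801216e+01,  1.67642831e-02,
       -1.04989176e-04, -1.98062708e-05]), 'ee_pos': array([0.18115254, 0.51907507, 0.23058349]), 'tcp_rot': array([-1.79923093e+02, -1.05482016e-04,  1.60762647e+02]), 'wrist_force': array([-0.32703167,  0.38284527,  0.0037967 ]), 'torque': array([ 0.01598559, -0.01462811,  0.00291312]), 'grasp_force': 0.0, 'opening': 0.08548579573833881}
scene {'camera_matrix': array([[385.29842228,   0.        , 256.40561898],
       [  0.        , 385.29842228, 187.87602844],
       [  0.        ,   0.        ,   1.        ]]), 'xyz': array([1.42111342, 0.24979672, 0.68710182]), 'orientation': array([ 59.6013694 ,  -0.91214518, 111.64639605])}
green_carton_center [([297.8, 213.9], 0.59), ([197.8, 182.0], 0.21)]
green_carton_top [([293.6, 194.3], 0.9)]
green_carton_foot []
rack [([305.4, 241.3], 0.81)]
rack_rail [([296.2, 213.1], 0.56)]
red_carton_0_center [([281.0, 212.7], 0.8)]
tray [([208.6, 201.2], 0.76)]
jar_center [([235.2, 229.3], 0.71), ([282.2, 252.6], 0.6), ([278.4, 182.2], 0.58), ([197.5, 183.5], 0.56)]
side {'camera_matrix': array([[376.65672878,   0.        , 258.09659547],
       [  0.        , 376.65672878, 185.99743408],
       [  0.        ,   0.        ,   1.        ]]), 'xyz': array([0.41414315, 0.73965043, 0.44283117]), 'orientation': array([  70.11616848,    1.60994526, -173.07986486])}
green_carton_center []
green_carton_top [([208.3, 191.8], 0.98)]
green_carton_foot []
rack [([232.4, 274.0], 0.76)]
rack_rail [([287.2, 244.2], 0.93)]
red_carton_0_center []
tray [([276.8, 209.6], 0.79)]
jar_center [([339.1, 225.6], 0.93), ([289.7, 186.7], 0.84), ([177.3, 244.6], 0.73), ([286.1, 242.6], 0.41)]
```

View pics/scene0.png

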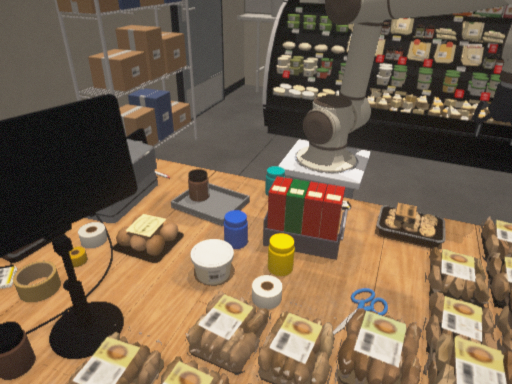

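View pics/side0.png

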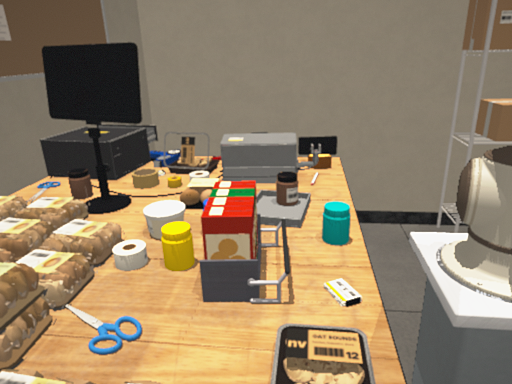

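The scene view shows the green carton second from the left, top around (295,190), with the tray and real jar at (198,183). In the side view it is second farthest (235,187), and the rack's front rail faces the robot. The turquoise, blue and yellow jars are decoys.

```bash
cat >> h.py <<'E'
def proj(p,K,T): # T cam->world
    q=np.linalg.inv(T)@np.append(p,1); x=np.array([q[0],-q[1],-q[2]])
    return (K@x)[:2]/x[2]
def cam(name):
    if name=="wrist":
        o=bot.get_obs(); d=bot.camera(name)
        A=np.eye(4);A[:3,:3]=R.from_euler("xyz",o["tcp_rot"],degrees=True).as_matrix();A[:3,3]=o["ee_pos"]
        T=A@np.array(d["T_tool_cam"])
    else:
        d=bot.camera(name);T=np.eye(4);T[:3,:3]=R.from_euler("xyz",d["orientation"],degrees=True).as_matrix();T[:3,3]=d["xyz"]
    return d["color"],np.array(d["camera_matrix"]),T
def onplane(uv,z,K,T):
    r=np.linalg.inv(K)@[uv[0],uv[1],1]; r=T[:3,:3]@[r[0],-r[1],-r[2]]
    return T[:3,3]+r*(z-T[2,3])/r[2]
E
python3 - <<'E'
from h import *
from scipy.optimize import least_squares
_,K1,T1=cam("scene");_,K2,T2=cam("side")
def tri(a,b):
    s=least_squares(lambda p:np.r_[proj(p,K1,T1)-a,proj(p,K2,T2)-b],[.45,0.1,.1]);return s.x.round(4),s.cost.round(2)
P={"top":((293.6,194.3),(208.3,191.8)),"rack":((305.4,241.3),(232.4,274.)),"rail":((296.2,213.1),(287.2,244.2)),"tray":((208.6,201.2),(276.8,209.6)),"jar":((197.5,183.5),(289.7,186.7))}
for k,v in P.items(): print(k,*tri(*map(np.array,v)))
L=[("rack",(0,0,0)),("rail",(-.106,0,.068)),("top",(.045,-.024,.173))]
def f(p):
    c,s=np.cos(p[2]),np.sin(p[2]);r=[]
    for n,q in L:
        w=[p[0]+c*q[0]-s*q[1],p[1]+s*q[0]+c*q[1],q[2]]
        r+=[proj(w,K1,T1)-P[n][0],proj(w,K2,T2)-P[n][1]]
    return np.concatenate(r)
s=least_squares(f,[.45,.1,0],loss="soft_l1");print(s.x,f(s.x).round(1))
E
```

```text
top [0.6079 0.0386 0.1757] 2.43
rack [0.5613 0.071  0.0029] 0.81
rail [0.4534 0.005  0.0332] 13.84
tray [ 0.4919 -0.2733  0.0065] 4.32
jar [ 0.4592 -0.3311  0.0512] 0.02
[0.56122013 0.06173334 0.07161663] [-2.9  1.   1.3 -1.9 15.3 -9.9 -3.7 -0.6  1.3  2.8  0.5  0.4]
```

Request:
arm_command(
  series=[
    [-0.03,-0.02,-0.02,-0.04],
    [-0.06,-0.04,-0.04,-0.08],
    [-0.1,-0.06,-0.06,-0.12],
    [-0.13,-0.08,-0.08,-0.16],
    [-0.163,-0.102,-0.1,-0.2],
  ],
  hand=0,
)

```text
time: 1.5
ee_pos: [0.3021, 0.368, 0.3322]
tcp_rot: [180.0, 0.0, 172.3]
wrist_force: [0.9, 0.1, 0.4]
opening: 0.0122
grasp_force: 0.0
```

```bash
cat >> h.py <<'E'
def delta(p,yaw):
    o=bot.get_obs();M=R.from_euler("xyz",o["tcp_rot"],degrees=True)
    d=M.inv().apply(np.array(p)-o["ee_pos"]);t=-(yaw-o["tcp_rot"][2]);t=(t+180)%360-180
    print("t",round(o["time"],2),"pos",o["ee_pos"].round(4),o["tcp_rot"].round(2),"q",o["q"].round(1),"F",o["wrist_force"].round(1),"op",round(o["opening"],4),round(o["grasp_force"],1));print("shift",d.round(4),"turn",round(np.radians(t),3))
E
python3 -c "
from h import *
delta([.55,.06,.36],184)"
```

```text
t 1.5 pos [0.3021 0.368  0.3322] [1.7998e+02 1.0000e-02 1.7233e+02] q [ 50.6  -1.5  14.9 106.4   0.   58.3] F [0.9 0.1 0.4] op 0.0122 0.0
shift [-0.2868 -0.2722 -0.0279] turn -0.204
```

Request:
arm_command(
  series=[
    [-0.035,-0.034,-0.003,-0.04],
    [-0.07,-0.068,-0.01,-0.08],
    [-0.105,-0.1,-0.01,-0.12],
    [-0.14,-0.135,-0.015,-0.16],
    [-0.17,-0.165,-0.02,-0.2],
  ],
)

```text
time: 2.0
ee_pos: [0.4486, 0.1807, 0.3515]
tcp_rot: [-180.0, 0.0, -176.3]
wrist_force: [0.3, 1.0, 0.2]
opening: 0.0
grasp_force: 0.0
```

Request:
arm_command(
  series=[
    [-0.04,-0.015,0,0],
    [-0.08,-0.03,0,0],
    [-0.11,-0.055,0,0],
    [-0.135,-0.08,0,0],
    [-0.135,-0.08,0,0],
  ],
)

```text
time: 2.5
ee_pos: [0.5901, 0.109, 0.349]
tcp_rot: [-179.9, -0.1, -176.5]
wrist_force: [0.1, -0.4, -0.2]
opening: 0.0003
grasp_force: 0.0
```

```bash
python3 - <<'E'
from h import *
delta([.55,.06,.36],184)
im,K,T=cam("wrist");cv2.imwrite("pics/w0.png",im);print(T[:3,3].round(3),K[0].round(0))
for t in ("green_carton_center","green_carton_top","rack","rack_rail","red_carton_0_center"):
    print(t,[(np.round(m["location"],1).tolist(),round(m["confidence"],2)) for m in bot.mark_of("wrist",t)])
E
```

```text
t 2.5 pos [0.5901 0.109  0.349 ] [-1.7994e+02 -1.4000e-01 -1.7651e+02] q [ 10.5  17.9  38.8 111.   -0.    7. ] F [ 0.1 -0.4 -0.2] op 0.0003 0.0
shift [ 0.0431 -0.0465 -0.0109] turn -0.009
[0.509 0.104 0.492] [303.   0. 257.]
green_carton_center []
green_carton_top [([198.8, 184.0], 0.92)]
rack []
rack_rail [([215.1, 45.5], 0.58)]
red_carton_0_center [([216.4, 44.4], 0.31)]
```

View pics/w0.png

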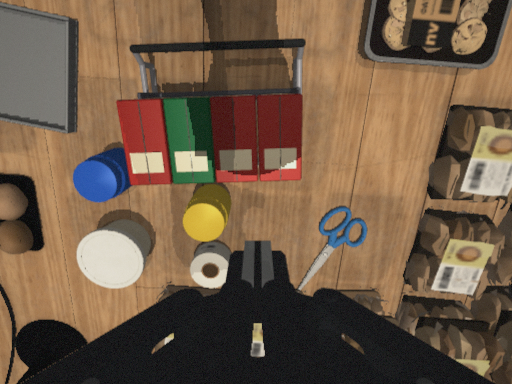

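The wrist view shows the row's back top edge from about (130,186) to (301,181), the front edge from (118,101) to (303,94), and the green top's back edge centre near (193,184). The yellow jar sits just behind the row at (207,215).

```bash
python3 - <<'E'
from h import *
_,K,T=cam("wrist");print(R.from_matrix(T[:3,:3]).as_euler("xyz",degrees=True).round(1))
for n,uv,z in [("BL",(130,186),.173),("BR",(301,181),.173),("FL",(118,101),.173),("FR",(303,94),.173),("GBL",(173,184.5),.173),("GBR",(214,183),.173),("GFL",(164,98),.173),("GFR",(211,97),.173),("top",(198.8,184),.173),("railL",(133,46),.068),("railR",(304,43),.068),("yellid",(206,220),.09)]:
    print(n,onplane(uv,z,K,T).round(4))
im,_,_=cam("wrist")
h=cv2.cvtColor(im,cv2.COLOR_BGR2HSV)
for nm,m in [("g",cv2.inRange(h,(50,100,20),(85,255,255))),("r",cv2.inRange(h,(0,150,40),(6,255,255))|cv2.inRange(h,(174,150,40),(180,255,255)))]:
    m[:,320:]=0;m[:80]=0
    m=cv2.morphologyEx(m,cv2.MORPH_OPEN,np.ones((3,3)))
    c=max(cv2.findContours(m,0,2)[0],key=cv2.contourArea);print(nm,cv2.approxPolyDP(c,4,True)[:,0].tolist())
E
```

```text
[-18.6   0.   93.8]
BL [ 0.6124 -0.027   0.173 ]
BR [0.5941 0.1615 0.173 ]
FL [ 0.5226 -0.0331  0.173 ]
FR [0.5035 0.1533 0.173 ]
GBL [0.6075 0.0206 0.173 ]
GBR [0.6027 0.0658 0.173 ]
GFL [0.5166 0.0135 0.173 ]
GFR [0.5125 0.0609 0.173 ]
top [0.605  0.0491 0.173 ]
railL [ 0.4594 -0.0545  0.068 ]
railR [0.4416 0.1625 0.068 ]
yellid [0.6845 0.0447 0.09  ]
g [[205, 99], [183, 100], [188, 149], [205, 156], [206, 172], [191, 174], [192, 183], [211, 182]]
r [[273, 97], [231, 99], [233, 150], [249, 153], [249, 171], [234, 173], [235, 182], [253, 181], [253, 100], [256, 181], [275, 181], [275, 172], [259, 167], [259, 150], [275, 149]]
```

```bash
cat >> h.py <<'E'
C=np.array([.5582,.0637]);PSI=.09
def rk(x,y,z): c,s=np.cos(PSI),np.sin(PSI);return [C[0]+c*x-s*y,C[1]+s*x+c*y,z]
YAW=180+np.degrees(PSI)
E
python3 -c "
from h import *
delta(rk(.072,-.024,.25),YAW)"
```

```text
t 2.9 pos [0.5868 0.1123 0.352 ] [ 1.7999e+02  6.0000e-02 -1.7625e+02] q [ 10.8  17.5  38.6 111.1   0.    7.1] F [ 0.8 -0.6  0.6] op -0.0004 0.0
shift [-0.0407 -0.0688  0.102 ] turn -0.025
```

Request:
arm_command(
  series=[
    [-0.015,-0.025,0.03,-0.01],
    [-0.03,-0.05,0.06,-0.02],
    [-0.041,-0.069,0.09,-0.025],
    [-0.041,-0.069,0.102,-0.025],
    [-0.041,-0.069,0.102,-0.025],
  ],
)

```text
time: 3.4
ee_pos: [0.6319, 0.0452, 0.2472]
tcp_rot: [180.0, -0.2, -174.9]
wrist_force: [0.2, -0.3, 0.8]
opening: 0.0001
grasp_force: 0.0
```

```bash
python3 - <<'E'
from h import *
delta(rk(.072,-.024,.145),YAW)
im,K,T=cam("wrist");cv2.imwrite("pics/w1.png",im)
print([(np.round(m["location"],1).tolist(),round(m["confidence"],2), onplane(m["location"],.173,K,T).round(4)) for m in bot.mark_of("wrist","green_carton_top")], rk(.045,-.024,.173))
E
```

```text
t 3.4 pos [0.6319 0.0452 0.2472] [ 179.99   -0.2  -174.91] q [ 4.1 17.8 26.7 99.2  0.  -1. ] F [ 0.2 -0.3  0.8] op 0.0001 0.0
shift [-0.0006  0.001   0.1022] turn -0.001
[([255.5, 174.0], 0.71, array([0.6071, 0.0419, 0.173 ]))] [np.float64(0.6051749581662921), np.float64(0.04384166912162264), 0.173]
```

View pics/w1.png

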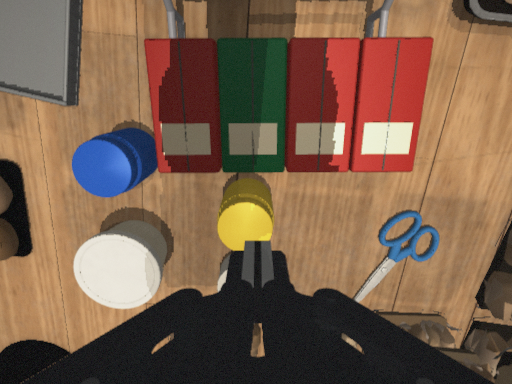

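The tool is square with the row. The green back edge is centred at (254,172) and the fingers are at column 258, so I'm lowering the hook.

Request:
arm_command(
  series=[
    [0,0,0.04,0],
    [0,0,0.08,0],
    [0,0,0.102,0],
    [0,0,0.102,0],
    [0.008,0,0.102,0],
  ],
)

```text
time: 4.0
ee_pos: [0.6254, 0.0452, 0.1492]
tcp_rot: [-180.0, 0.1, -174.8]
wrist_force: [0.1, 0.5, 0.6]
opening: 0.0
grasp_force: 0.0
```

Request:
arm_command(
  series=[
    [0.006,0,0,0],
    [0.012,0,0,0],
    [0.018,0,0,0],
    [0.024,0,0,0],
    [0.03,0,0,0],
  ],
)

```text
time: 4.5
ee_pos: [0.5946, 0.0419, 0.1477]
tcp_rot: [-180.0, 0.0, -174.9]
wrist_force: [0.9, -0.2, 1.6]
opening: -0.0001
grasp_force: 0.6
```

Request:
arm_command(
  series=[
    [0.006,0,0,0],
    [0.012,0,0,0],
    [0.018,0,0,0],
    [0.024,0,0,0],
    [0.03,0,0,0],
  ],
)

```text
time: 5.0
ee_pos: [0.5645, 0.0392, 0.1472]
tcp_rot: [180.0, -0.0, -174.9]
wrist_force: [0.4, 0.3, 0.1]
opening: -0.0003
grasp_force: 0.3
```

```bash
python3 - <<'E'
from h import *
delta(rk(-.01,-.024,.145),YAW)
im,_,_=cam("wrist");im2,_,_=cam("side");cv2.imwrite("pics/a.png",np.hstack([im[::1,80:400],im2[120:320,150:350].repeat(2,0).repeat(2,1)[:384]]))
E
```

```text
t 5.0 pos [0.5645 0.0392 0.1472] [ 1.8000e+02 -1.0000e-02 -1.7489e+02] q [ 4.   6.3  2.2 85.9 -0.  -1.1] F [0.4 0.3 0.1] op -0.0003 0.3
shift [0.0141 0.0009 0.0022] turn -0.001
```

View pics/a.png

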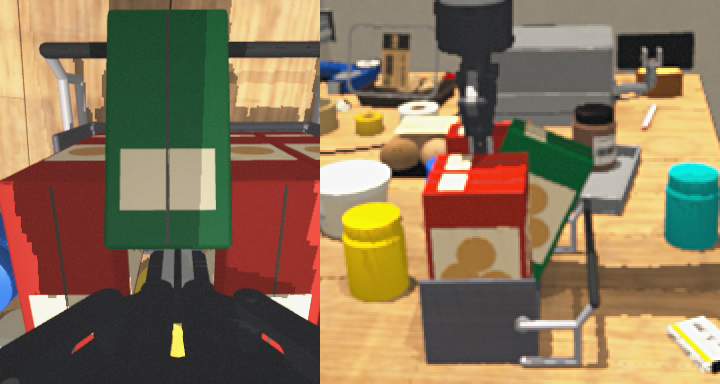

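The green carton leans about 25–30° and the reds are still standing. Continuing past the balance point.

Request:
arm_command(
  series=[
    [0.006,0,0,0],
    [0.012,0,0,0],
    [0.018,0,0,0],
    [0.024,0,0,0],
    [0.03,0,0,0],
  ],
)

```text
time: 5.6
ee_pos: [0.5346, 0.0366, 0.1473]
tcp_rot: [180.0, -0.0, -174.9]
wrist_force: [0.4, 0.6, 0.9]
opening: -0.0001
grasp_force: 0.0
```

Request:
arm_command(
  series=[
    [0,0,0,0],
    [0,0,0,0],
    [-0.005,0,-0.02,0],
    [-0.02,0,-0.06,0],
    [-0.03,0,-0.1,0],
  ],
)

```text
time: 6.1
ee_pos: [0.5653, 0.0394, 0.2479]
tcp_rot: [180.0, -0.1, -174.9]
wrist_force: [0.1, 0.1, 0.0]
opening: 0.0002
grasp_force: 0.0
```

```bash
python3 - <<'E'
from h import *
delta(rk(-.108,-.024,.25),YAW)
im,K,T=cam("wrist");im2,K2,T2=cam("side");cv2.imwrite("pics/b.png",np.hstack([im[::1,80:400],im2[120:320,150:350].repeat(2,0).repeat(2,1)[:384]]))
for n,c,k,t in (("wrist",im,K,T),("side",im2,K2,T2)):
  for g in ("green_carton_top","green_carton_center"):
    print(n,g,[(np.round(m["location"],1).tolist(),round(m["confidence"],2)) for m in bot.mark_of(n,g)])
  for p in ((-.095,-.024,.189),(-.070,-.024,.0985)): print(proj(rk(*p),k,t).round(1))
E
```

```text
t 6.1 pos [0.5653 0.0394 0.2479] [ 1.8000e+02 -7.0000e-02 -1.7489e+02] q [ 4.   7.8 15.  97.3  0.  -1.1] F [0.1 0.1 0. ] op 0.0002 0.0
shift [ 0.1129  0.0008 -0.002 ] turn -0.001
wrist green_carton_top [([274.3, 62.6], 0.16)]
wrist green_carton_center []
[258.3  61.2]
[258.  100.8]
side green_carton_top [([275.4, 186.8], 0.7)]
side green_carton_center [([266.9, 221.9], 0.66)]
[278.7 184.2]
[267.1 225.3]
```

View pics/b.png

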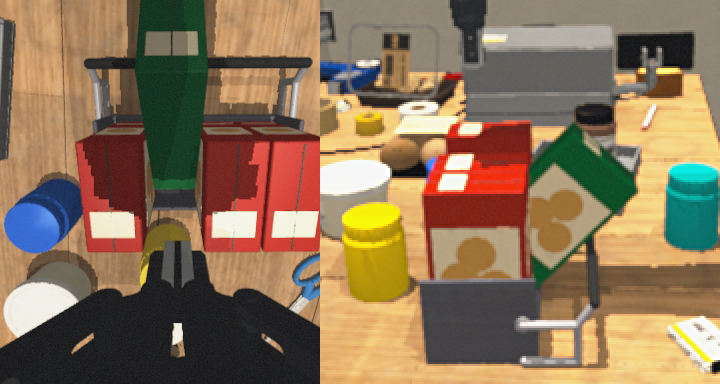

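It matches the predicted resting lean, about 4 mm towards -y. Going over it with the gripper open, then down to grip.

Request:
arm_command(
  series=[
    [0.03,0,0,0],
    [0.06,0,0,0],
    [0.09,-0.001,0,0],
    [0.115,-0.002,0,0],
    [0.115,-0.002,0,0],
  ],
  hand=0.085,
  grip_force=25,
)

```text
time: 6.9
ee_pos: [0.4481, 0.0268, 0.2469]
tcp_rot: [-180.0, -0.0, -174.9]
wrist_force: [0.7, 0.1, 0.7]
opening: 0.0724
grasp_force: 0.0
```

Request:
arm_command(
  series=[
    [0,0,0,0],
    [0,0,0.03,0],
    [0,0,0.07,0],
    [0,0,0.1,0],
    [0,0,0.122,0],
  ],
)

```text
time: 7.4
ee_pos: [0.4504, 0.0271, 0.1221]
tcp_rot: [180.0, -0.2, -174.9]
wrist_force: [-0.8, 0.4, 0.7]
opening: 0.0849
grasp_force: 0.0
```

Request:
arm_command(
  series=[
    [0,0,0,0],
    [0,0,0,0],
    [0,0,0,0],
    [0,0,0,0],
    [0,0,0,0],
  ],
  hand=0.03,
)

```text
time: 7.9
ee_pos: [0.4515, 0.027, 0.1266]
tcp_rot: [-180.0, 0.1, -174.9]
wrist_force: [-0.9, -0.5, 4.5]
opening: 0.0458
grasp_force: 20.9
```

Request:
arm_command(
  series=[
    [0,0,0,0],
    [0,0,0,0],
    [0,0,0,0],
    [0,0,0,0],
    [0,0,0,0],
  ],
)

```text
time: 8.4
ee_pos: [0.4514, 0.027, 0.1265]
tcp_rot: [-180.0, 0.1, -174.9]
wrist_force: [-0.7, -1.8, 6.4]
opening: 0.0456
grasp_force: 21.2
```

```bash
python3 - <<'E'
from h import *
delta(rk(-.220,-.026,.235),YAW)
im,K,T=cam("scene")
for t in ("tray","jar_center"): print(t,[(np.round(m["location"],1).tolist(),round(m["confidence"],2)) for m in bot.mark_of("scene",t)][:3])
im2,K2,T2=cam("side");cv2.imwrite("pics/c.png",np.hstack([im2[120:320,150:350].repeat(2,0).repeat(2,1)[:384],im[130:290,150:360].repeat(2,0).repeat(2,1)[:384].repeat(1,0) if 0 else cv2.resize(im[130:290,150:360],(400,384))]))
E
```

```text
t 8.4 pos [0.4514 0.027  0.1265] [-1.7998e+02  1.3000e-01 -1.7490e+02] q [  3.4  -9.4 -15.4  83.8  -0.   -1.7] F [-0.7 -1.8  6.4] op 0.0456 21.2
shift [ 0.11    0.0008 -0.1088] turn -0.001
tray [([214.1, 204.8], 0.59)]
jar_center [([198.3, 179.2], 0.78), ([282.5, 254.1], 0.75), ([273.9, 182.7], 0.65)]
```

View pics/c.png

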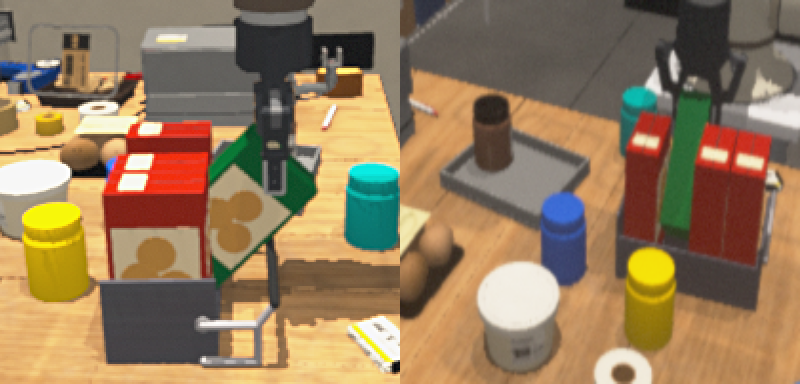

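Gripped at 45.6 mm opening, which matches the carton. Drawing it out along its own z.

Request:
arm_command(
  series=[
    [0.01,0,-0.01,0],
    [0.02,0,-0.02,0],
    [0.03,0,-0.03,0],
    [0.04,0,-0.041,0],
    [0.05,0,-0.052,0],
  ],
  grip_force=30,
)

```text
time: 9.1
ee_pos: [0.4007, 0.0227, 0.1781]
tcp_rot: [180.0, 0.1, -174.9]
wrist_force: [3.2, 0.7, -0.8]
opening: 0.0458
grasp_force: 23.0
```

Request:
arm_command(
  series=[
    [0.01,0,-0.015,0],
    [0.02,0,-0.03,0],
    [0.03,0,-0.045,0],
    [0.04,0,-0.06,0],
    [0.05,0,-0.075,0],
  ],
)

```text
time: 9.6
ee_pos: [0.3497, 0.0181, 0.2529]
tcp_rot: [180.0, -0.1, -174.9]
wrist_force: [0.2, 0.1, -1.3]
opening: 0.0456
grasp_force: 24.9
```

Request:
arm_command(
  series=[
    [0,0,-0.015,0],
    [0,0,-0.03,0],
    [0,0,-0.045,0],
    [0,0,-0.06,0],
    [0,0,-0.06,0],
  ],
)

```text
time: 10.1
ee_pos: [0.3507, 0.0182, 0.3138]
tcp_rot: [180.0, 0.1, -174.9]
wrist_force: [0.4, -1.0, -2.5]
opening: 0.0459
grasp_force: 25.7
```

```bash
python3 - <<'E'
from h import *
from scipy.optimize import least_squares
delta([.5,-.22,.31],YAW)
im,K1,T1=cam("scene")
im2,K2,T2=cam("side");cv2.imwrite("pics/d.png",np.hstack([cv2.resize(im2[60:320,150:410],(400,400)),cv2.resize(im[110:270,140:350],(400,400))]))
for a,b in (((278.4,182.2),(339.1,225.6)),((197.5,183.5),(289.7,186.7))):
    s=least_squares(lambda p:np.r_[proj(p,K1,T1)-a,proj(p,K2,T2)-b],[.45,0.1,.1]);print(s.x.round(4),s.cost.round(2))
# tray corners
m=[(a,b,bot) for a,b in ()]
E
```

```text
t 10.1 pos [0.3507 0.0182 0.3138] [ 1.7999e+02  6.0000e-02 -1.7489e+02] q [  3.  -18.8  -1.9 106.8   0.   -2.2] F [ 0.4 -1.  -2.5] op 0.0459 25.7
shift [-0.1275 -0.2505  0.0039] turn -0.001
[ 0.3311 -0.0913  0.0422] 0.0
[ 0.4592 -0.3311  0.0512] 0.02
```

View pics/d.png

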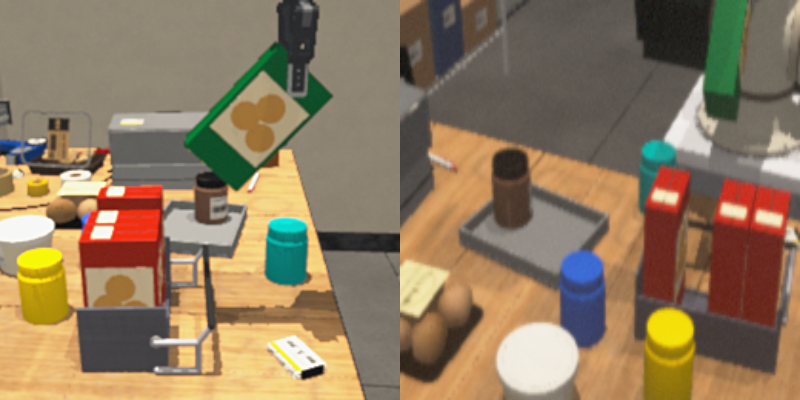

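The carton is clear and held at about 45° lean. The reds and the jar are standing, and turquoise is at (0.33,-0.09). Next I need the tray pose from its rim corners, since the carton must sag upright there.

```bash
python3 - <<'E'
from h import *
_,K1,T1=cam("scene")
for uv in ((172,206),(225,224),(248.7,201.2)): print(onplane(uv,.025,K1,T1).round(4))
print(onplane((208.6,201.2),0,K1,T1).round(3))
delta([.35,-.22,.33],YAW)
E
```

```text
[ 0.5761 -0.358   0.025 ]
[ 0.5982 -0.1642  0.025 ]
[ 0.4563 -0.1483  0.025 ]
[ 0.472 -0.286  0.   ]
t 10.25 pos [0.3507 0.0182 0.3116] [ 1.7999e+02 -7.0000e-02 -1.7489e+02] q [  3.  -18.8  -2.1 106.7   0.   -2.1] F [-0.  -0.  -1.9] op 0.0456 25.7
shift [ 0.0219 -0.2371 -0.0184] turn -0.001
```

Request:
arm_command(
  series=[
    [0,-0.005,0,0],
    [0,-0.015,0,0],
    [0,-0.03,0,0],
    [0,-0.05,0,0],
    [0,-0.07,0,0],
  ],
  grip_force=25,
)

```text
time: 10.75
ee_pos: [0.3572, -0.0528, 0.312]
tcp_rot: [-180.0, -0.0, -174.9]
wrist_force: [0.6, 0.9, -1.7]
opening: 0.0459
grasp_force: 25.6
```

Request:
arm_command(
  series=[
    [0,-0.02,0,0],
    [0,-0.04,0,0],
    [0,-0.06,0,0],
    [0,-0.075,0,0],
    [0,-0.08,0,0],
  ],
)

```text
time: 11.25
ee_pos: [0.3642, -0.1329, 0.3117]
tcp_rot: [180.0, -0.1, -175.0]
wrist_force: [-0.5, -0.4, -1.9]
opening: 0.0459
grasp_force: 25.6
```

```bash
python3 - <<'E'
from h import *
delta([.43,-.21,.3],YAW)
im,K,T=cam("wrist");print(T[:3,3].round(3))
for t in ("tray","jar_center","green_carton_foot","green_carton_center"): print(t,[(np.round(m["location"],1).tolist(),round(m["confidence"],2),onplane(m["location"],.045 if "jar" in t else 0,K,T).round(3)) for m in bot.mark_of("wrist",t)][:3])
im2,_,_=cam("scene")
cv2.imwrite("pics/e.png",np.hstack([cv2.resize(im,(400,300)),cv2.resize(im2[90:280,120:373],(400,300))]))
E
```

```text
t 11.25 pos [ 0.3642 -0.1329  0.3117] [ 1.7999e+02 -6.0000e-02 -1.7500e+02] q [-20.  -14.1   1.4 105.6  -0.  -25. ] F [-0.5 -0.4 -1.9] op 0.0459 25.6
shift [-0.0589 -0.0825  0.0117] turn -0.003
[ 0.283 -0.14   0.454]
tray [([166.4, 224.1], 0.77, array([ 0.498, -0.27 ,  0.   ]))]
jar_center [([120.4, 216.5], 0.56, array([ 0.47 , -0.324,  0.045])), ([357.9, 272.4], 0.53, array([0.533, 0.04 , 0.045]))]
green_carton_foot []
green_carton_center []
```

View pics/e.png

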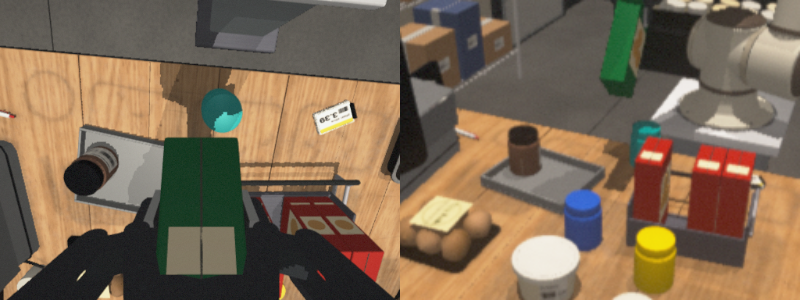

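The wrist view shows the jar standing in the tray's -y half and the free half beside it. The carton is square in the fingers, still leaning. I'm moving over the free half and turning to the tray's yaw of about -0.11 rad.

```bash
python3 - <<'E'
from h import *
_,K,T=cam("wrist");print(onplane((111,160),.025,K,T).round(4),onplane((205,177),.025,K,T).round(4))
delta([.505,-.22,.25],173.5)
E
```

```text
[ 0.3934 -0.3396  0.025 ] [ 0.4065 -0.2038  0.025 ]
t 11.6 pos [ 0.3644 -0.1308  0.3124] [ 1.8000e+02  1.0000e-02 -1.7484e+02] q [-19.7 -14.2   1.4 105.6   0.  -24.9] F [-0.8  0.  -2.9] op 0.0457 25.6
shift [-0.132  -0.1015  0.0624] turn 0.204
```

Request:
arm_command(
  series=[
    [-0.015,-0.012,0,0.03],
    [-0.04,-0.03,0,0.08],
    [-0.065,-0.05,0,0.12],
    [-0.09,-0.07,0,0.16],
    [-0.11,-0.085,0.01,0.2],
  ],
)

```text
time: 12.1
ee_pos: [0.4833, -0.2065, 0.3028]
tcp_rot: [-180.0, 0.1, 173.6]
wrist_force: [-1.1, 0.3, -2.4]
opening: 0.0456
grasp_force: 26.0
```

Request:
arm_command(
  series=[
    [-0.01,-0.01,0.01,0],
    [-0.019,-0.018,0.03,0],
    [-0.019,-0.018,0.05,0],
    [-0.019,-0.018,0.06,0],
    [-0.019,-0.018,0.06,0],
  ],
)

```text
time: 12.6
ee_pos: [0.4976, -0.2255, 0.241]
tcp_rot: [180.0, -0.1, 173.7]
wrist_force: [0.5, -0.0, -1.9]
opening: 0.0455
grasp_force: 25.9
```

```bash
python3 - <<'E'
from h import *
delta([.501,-.219,.150],173.5)
E
```

```text
t 12.6 pos [ 0.4976 -0.2255  0.241 ] [ 1.7995e+02 -1.4000e-01  1.7371e+02] q [-24.4   4.8  11.   96.3   0.  -18.1] F [ 0.5 -0.  -1.9] op 0.0455 25.9
shift [-0.0029  0.0067  0.091 ] turn 0.004
```

Request:
arm_command(
  series=[
    [0,0.002,0.02,0],
    [-0.002,0.004,0.04,0],
    [-0.003,0.006,0.06,0],
    [-0.003,0.006,0.08,0],
    [-0.003,0.006,0.088,0],
  ],
)

```text
time: 13.1
ee_pos: [0.5017, -0.22, 0.1538]
tcp_rot: [180.0, -0.0, 173.7]
wrist_force: [-0.5, 0.8, -1.3]
opening: 0.0457
grasp_force: 25.8
```

Request:
arm_command(
  series=[
    [0,0,0,0],
    [0,0,0,0],
    [0,0,0,0],
    [0,0,0,0],
    [0,0,0,0],
  ],
  hand=0.0455,
  grip_force=20,
)

```text
time: 13.6
ee_pos: [0.5023, -0.2206, 0.1548]
tcp_rot: [-180.0, 0.0, 173.6]
wrist_force: [0.1, -1.1, -1.4]
opening: 0.0459
grasp_force: 25.8
```

```bash
cat >> h.py <<'E'
def lean(): # silhouette of the green carton in the side and scene pictures
    for n in ("side","scene"):
        im,K,T=cam(n);h=cv2.cvtColor(im,cv2.COLOR_BGR2HSV)
        m=cv2.inRange(h,(50,110,25),(80,255,255));m[:100]=0
        cs=cv2.findContours(m,0,2)[0]
        if not cs: print(n,"none");continue
        c=max(cs,key=cv2.contourArea);print(n,cv2.contourArea(c),cv2.minAreaRect(c),cv2.boundingRect(c))
        print([(g,np.round(m["location"],0).tolist(),round(m["confidence"],2)) for g in("green_carton_top","green_carton_foot","green_carton_center") for m in bot.mark_of(n,g)[:1]])
E
python3 - <<'E'
from h import *
delta([.501,-.219,.150],173.5);lean()
E
```

```text
t 13.6 pos [ 0.5023 -0.2206  0.1548] [-1.7999e+02  4.0000e-02  1.7365e+02] q [-23.7   3.9   0.4  86.5   0.  -17.4] F [ 0.1 -1.1 -1.4] op 0.0459 25.8
shift [0.0015 0.0014 0.0048] turn 0.003
side 187.0 ((276.25, 163.75001525878906), (19.79899024963379, 19.091880798339844), 45.0) (271, 150, 18, 28)
[('green_carton_top', [263.0, 144.0], 0.62), ('green_carton_center', [257.0, 172.0], 0.67)]
scene 706.0 ((208.37786865234375, 178.13186645507812), (18.216447830200195, 56.41630172729492), 22.249025344848633) (191, 151, 34, 56)
[('green_carton_top', [216.0, 151.0], 0.83), ('green_carton_foot', [209.0, 211.0], 0.73), ('green_carton_center', [212.0, 180.0], 0.65)]
```

Request:
arm_command(
  series=[
    [0,0,0,0],
    [0,0,0,0],
    [0,0,0,0],
    [0,0,0,0],
    [0,0,0,0],
  ],
  hand=0.0458,
  grip_force=20,
)

```text
time: 14.5
ee_pos: [0.5021, -0.2205, 0.1543]
tcp_rot: [180.0, -0.0, 173.7]
wrist_force: [0.2, 0.2, -2.6]
opening: 0.0458
grasp_force: 12.3
```

Request:
arm_command(
  series=[
    [0,0,0,0],
    [0,0,0,0],
    [0,0,0,0],
    [0,0,0,0],
    [0,0,0,0],
  ],
  hand=0.046,
)

```text
time: 15.0
ee_pos: [0.5022, -0.2205, 0.1544]
tcp_rot: [-180.0, 0.0, 173.6]
wrist_force: [-0.5, 0.3, -0.0]
opening: 0.0465
grasp_force: 0.6
```

```bash
python3 - <<'E'
from h import *
im,K,T=cam("side");im2,_,_=cam("scene")
cv2.imwrite("pics/f.png",np.hstack([cv2.resize(im[100:260,200:360],(400,400)),cv2.resize(im2[110:240,150:280],(400,400))]))
delta([.501,-.219,.150],173.5)
E
```

```text
t 15.1 pos [ 0.5022 -0.2205  0.1544] [-1.8000e+02  1.0000e-02  1.7365e+02] q [-23.7   3.9   0.4  86.5   0.  -17.4] F [-1.6  0.6  0.5] op 0.046 0.6
shift [0.0013 0.0013 0.0044] turn 0.003
```

View pics/f.png

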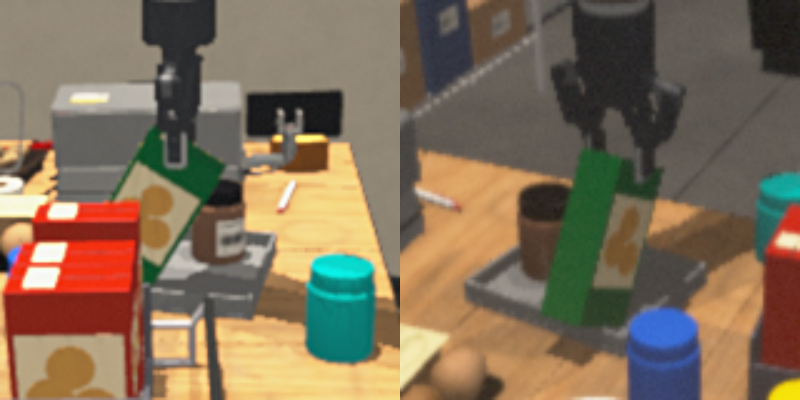

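The carton is still between the fingers. It has sagged to about 31° lean, with its foot inside the tray and its bottom apparently resting against the +x wall. I'll regrip, lift slightly, shift to -x and check.

Request:
arm_command(
  series=[
    [0,0,0,0],
    [0,0,0,0],
    [0,0,0,0],
    [0,0,0,0],
    [0,0,0,0],
  ],
  hand=0.03,
  grip_force=20,
)

```text
time: 15.6
ee_pos: [0.5022, -0.2205, 0.1544]
tcp_rot: [180.0, 0.0, 173.7]
wrist_force: [-1.1, 1.1, 3.1]
opening: 0.0454
grasp_force: 21.6
```

Request:
arm_command(
  series=[
    [0,0,-0.01,0],
    [0,0,-0.02,0],
    [0.015,0,-0.025,0],
    [0.03,0,-0.025,0],
    [0.045,0,-0.025,0],
  ],
)

```text
time: 16.1
ee_pos: [0.4572, -0.2156, 0.1803]
tcp_rot: [-180.0, 0.1, 173.7]
wrist_force: [0.0, -0.7, -2.0]
opening: 0.0454
grasp_force: 21.2
```

```bash
python3 - <<'E'
from h import *
delta([.455,-.219,.150],173.5);lean()
im,K,T=cam("side");im2,_,_=cam("scene")
cv2.imwrite("pics/g.png",np.hstack([cv2.resize(im[100:260,200:360],(400,400)),cv2.resize(im2[110:240,150:280],(400,400))]))
E
```

```text
t 16.1 pos [ 0.4572 -0.2156  0.1803] [-1.7998e+02  5.0000e-02  1.7366e+02] q [-25.2  -1.9  -2.6  89.2  -0.  -18.9] F [ 0.  -0.7 -2. ] op 0.0454 21.2
shift [ 0.0019 -0.0037  0.0303] turn 0.003
side 349.5 ((283.2124328613281, 165.20724487304688), (34.26322555541992, 40.02174758911133), 30.25643539428711) (265, 142, 42, 49)
[('green_carton_top', [276.0, 141.0], 0.66), ('green_carton_foot', [277.0, 208.0], 0.85), ('green_carton_center', [277.0, 174.0], 0.56)]
scene 682.5 ((222.4697723388672, 173.5178985595703), (25.25977325439453, 55.015140533447266), 14.38139533996582) (204, 144, 37, 57)
[('green_carton_top', [225.0, 145.0], 0.71), ('green_carton_foot', [225.0, 199.0], 0.86), ('green_carton_center', [222.0, 174.0], 0.89)]
```

View pics/g.png

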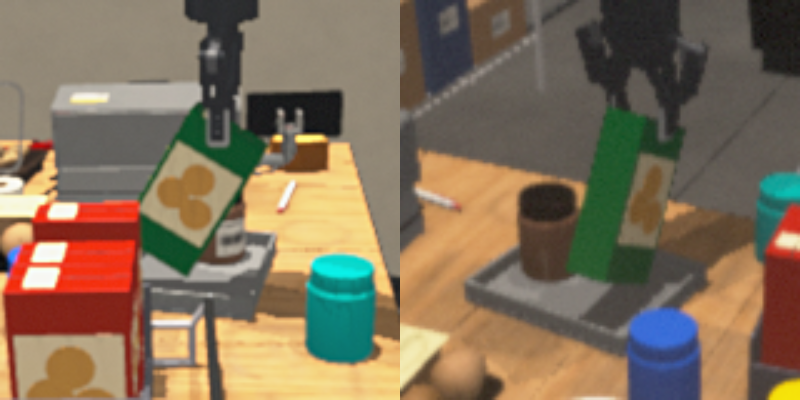

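In this view the carton is freely held at about 30° lean, with foot, centre and top detected in both cameras. That puts me one over the picture limit, so I'll work numerically from here and fit the pose from the marks.

```bash
cat >> h.py <<'E'
from scipy.optimize import least_squares
Q={"green_carton_top":(.045,0,.0825),"green_carton_foot":(-.045,0,-.0825),"green_carton_center":(0,0,0)}
def pose(say=True):
    o=bot.get_obs();yaw=np.radians(o["tcp_rot"][2]+180)
    obs=[]
    for n in ("side","scene"):
        _,K,T=cam(n)
        for g in Q:
            for m in bot.mark_of(n,g)[:1]:
                if m["confidence"]>.4: obs.append((Q[g],K,T,m["location"]))
    def w(p,q): return p[:3]+R.from_euler("zy",[yaw,-p[3]]).apply(q)
    f=lambda p:np.concatenate([proj(w(p,q),K,T)-l for q,K,T,l in obs])
    s=least_squares(f,np.r_[o["ee_pos"]-[0,0,.04],.4],loss="soft_l1",f_scale=2).x
    print("n",len(obs),"center",s[:3].round(4),"lean",s[3].round(3),"foot",w(s,Q["green_carton_foot"]).round(4),"res",f(s).round(1))
    ex=np.array([np.cos(yaw),np.sin(yaw)]);ft=w(s,Q["green_carton_foot"]);d=o["ee_pos"]-ft
    print("TCP rel foot: fwd",round(d[:2]@ex,4),"up",d[2].round(4),"force",o["grasp_force"].round(1),"F",o["wrist_force"].round(1))
E
python3 -c "
from h import *
pose()"
```

```text
n 6 center [ 0.4918 -0.2212  0.1251] lean 0.509 foot [ 0.4929 -0.2162  0.0313] res [ 1.1 -0.1  1.3 -1.5 -1.8 -0.4 -0.7  0.1  0.2  1.4  0.9  0.9]Traceback (most recent call last):
  File "<string>", line 3, in <module>
    pose()
    ~~~~^^
  File "h.py", line 48, in pose
    print("TCP rel foot: fwd",round(d[:2]@ex,4),"up",d[2].round(4),"force",o["grasp_force"].round(1),"F",o["wrist_force"].round(1))
                                                                           ^^^^^^^^^^^^^^^^^^^^^^
AttributeError: 'float' object has no attribute 'round'
```

Request:
arm_command(
  series=[
    [0.015,0,0,0],
    [0.03,0,0,0],
    [0.04,0,0.01,0],
    [0.04,0,0.018,0],
    [0.04,0,0.023,0],
  ],
)

```text
time: 17.5
ee_pos: [0.4177, -0.2111, 0.1557]
tcp_rot: [180.0, -0.0, 173.6]
wrist_force: [0.1, -0.3, -1.8]
opening: 0.0457
grasp_force: 21.2
```

Request:
arm_command(
  series=[
    [0,0,0.001,0],
    [0,0,0.002,0],
    [0,0,0.003,0],
    [0,0,0.004,0],
    [0,0,0.005,0],
  ],
)

```text
time: 18.0
ee_pos: [0.4185, -0.2113, 0.1541]
tcp_rot: [-179.9, 0.2, 173.7]
wrist_force: [-5.9, 1.0, 21.1]
opening: 0.0459
grasp_force: 23.9
```

```bash
sed -i 's/o\["grasp_force"\].round(1)/round(o["grasp_force"],1)/' h.py; python3 -c "
from h import *
pose()"
```

```text
n 6 center [ 0.4494 -0.2062  0.1022] lean 0.545 foot [ 0.4539 -0.2012  0.0085] res [  0.2  -0.8   0.4   0.4  -0.5  -0.    0.3   1.7 -77.2  -0.7   2.9  -0.2]
TCP rel foot: fwd -0.0341 up 0.1456 force 23.9 F [-5.9  1.  21.1]
```

Foot contact on the floor at 21 N. Easing off and rolling the carton upright about its foot.

Request:
arm_command(
  series=[
    [0,0,-0.003,0],
    [-0.007,0,-0.003,0],
    [-0.014,0,-0.004,0],
    [-0.021,0,-0.004,0],
    [-0.028,0,-0.005,0],
  ],
)

```text
time: 18.9
ee_pos: [0.4462, -0.2141, 0.1558]
tcp_rot: [180.0, -0.0, 173.7]
wrist_force: [0.9, 0.7, -2.0]
opening: 0.0458
grasp_force: 21.2
```

```bash
python3 -c "
from h import *
pose()"
```

```text
n 5 center [ 0.4801 -0.2112  0.1071] lean 0.512 foot [ 0.4816 -0.2062  0.0133] res [ 0.5 -1.8 -0.3  1.2 -1.7  1.1 -0.6 -0.3  3.4 -0.2]
TCP rel foot: fwd -0.0343 up 0.1425 force 21.2 F [ 0.9  0.7 -2. ]
```

Request:
arm_command(
  series=[
    [0.012,0,0,0],
    [0.025,0,0,0],
    [0.036,0,0,0],
    [0.036,0,0.004,0],
    [0.036,0,0.006,0],
  ],
)

```text
time: 19.8
ee_pos: [0.41, -0.2107, 0.1538]
tcp_rot: [-179.9, 0.3, 173.6]
wrist_force: [-6.4, 3.9, 33.9]
opening: 0.0455
grasp_force: 26.0
```

Request:
arm_command(
  series=[
    [0,0,0,0],
    [-0.004,0,0,0],
    [-0.008,0,0,0],
    [-0.012,0,0,0],
    [-0.016,0,0,0],
  ],
)

```text
time: 20.3
ee_pos: [0.4269, -0.2126, 0.1543]
tcp_rot: [-179.9, 0.4, 173.6]
wrist_force: [-3.6, 2.1, 23.6]
opening: 0.0452
grasp_force: 26.4
```

```bash
python3 -c "
from h import *
pose()"
```

```text
n 6 center [ 0.4495 -0.2171  0.0942] lean 0.374 foot [ 0.438  -0.2121  0.0011] res [ 1.4 -1.2  0.9  0.5 -2.3 -0.2 -1.4 -0.4  0.9 -0.1  0.4  3. ]
TCP rel foot: fwd -0.011 up 0.1532 force 26.4 F [-3.6  2.1 23.6]
```

It rolls without slipping, and lean is now 0.37 rad. Continuing the arc.

Request:
arm_command(
  series=[
    [-0.006,0,0,0],
    [-0.012,0,0,0],
    [-0.018,0,0,0],
    [-0.024,0,0.001,0],
    [-0.03,0,0.002,0],
  ],
)

```text
time: 21.2
ee_pos: [0.4572, -0.2159, 0.1519]
tcp_rot: [-179.9, 0.4, 173.6]
wrist_force: [0.1, 2.0, 18.7]
opening: 0.0455
grasp_force: 27.5
```

```bash
python3 -c "
from h import *
pose()"
```

```text
n 6 center [ 0.4648 -0.2166  0.0957] lean 0.191 foot [ 0.4365 -0.2117  0.0062] res [-0.3 -2.9  4.1  1.9 -0.6 -1.6  0.6  0.2 -0.3  2.3 -0.4  0.6]
TCP rel foot: fwd 0.021 up 0.1457 force 27.5 F [ 0.1  2.  18.7]
```

Request:
arm_command(
  series=[
    [-0.006,0,0.001,0],
    [-0.012,0,0.002,0],
    [-0.018,0,0.003,0],
    [-0.024,0,0.004,0],
    [-0.03,0,0.005,0],
  ],
)

```text
time: 22.1
ee_pos: [0.4863, -0.2189, 0.1453]
tcp_rot: [-180.0, 0.2, 173.6]
wrist_force: [1.1, 0.7, 6.9]
opening: 0.0453
grasp_force: 27.1
```

```bash
python3 -c "
from h import *
pose()"
```

```text
n 6 center [ 0.4833 -0.2104  0.089 ] lean 0.017 foot [ 0.44   -0.2055  0.0058] res [ 1.7 -1.5  2.1 -0.6 -2.4 -1.2  0.1  1.5 -0.1  1.1  0.5  1.8]
TCP rel foot: fwd 0.0476 up 0.1395 force 27.1 F [1.1 0.7 6.9]
```

Upright on the floor and still gripped. Pressing 2 mm to seat it, then releasing and withdrawing.

Request:
arm_command(
  series=[
    [0,0,0.001,0],
    [0,0,0.002,0],
    [0,0,0.002,0],
    [0,0,0.001,0],
    [0,0,0,0],
  ],
)

```text
time: 23.0
ee_pos: [0.4865, -0.2189, 0.1452]
tcp_rot: [-180.0, 0.3, 173.7]
wrist_force: [1.5, 0.6, 2.2]
opening: 0.0454
grasp_force: 26.7
```

```bash
python3 -c "
from h import *
pose()"
```

```text
n 6 center [ 0.4793 -0.2138  0.088 ] lean 0.015 foot [ 0.4359 -0.2089  0.0048] res [-1.9 -1.3  1.7  0.3  0.9 -0.5 -0.1 -0.2 -2.9  3.6  3.   0.3]
TCP rel foot: fwd 0.0514 up 0.1404 force 26.7 F [1.5 0.6 2.2]
```

Request:
arm_command(
  series=[
    [0,0,0,0],
    [0,0,0,0],
    [0,0,0,0],
    [0,0,0,0],
    [0,0,0,0],
  ],
  hand=0.07,
)

```text
time: 23.9
ee_pos: [0.4851, -0.2186, 0.1431]
tcp_rot: [180.0, -0.0, 173.6]
wrist_force: [-0.0, 0.9, 0.7]
opening: 0.0701
grasp_force: 0.0
```

Request:
arm_command(
  series=[
    [0,0,-0.02,0],
    [0,0,-0.05,0],
    [0,0,-0.08,0],
    [0,0,-0.12,0],
    [0,0,-0.15,0],
  ],
)

```text
time: 24.4
ee_pos: [0.4852, -0.2186, 0.2955]
tcp_rot: [-180.0, 0.1, 173.7]
wrist_force: [1.5, -0.1, 0.1]
opening: 0.0701
grasp_force: 0.0
```

```bash
python3 - <<'E'
from h import *
pose()
_,K,T=cam("scene")
for t in ("jar_center","red_carton_0_center","tray"): print(t,[(np.round(m["location"],1).tolist(),round(m["confidence"],2)) for m in bot.mark_of("scene",t)])
for y in (-.071,.024,.071): print(proj(rk(0,y,.0905),K,T).round(1))
E
```

```text
n 6 center [ 0.4843 -0.2158  0.0883] lean -0.04 foot [ 0.4363 -0.2109  0.0076] res [-1.500e+00 -2.000e-01  4.000e-01  4.000e-01  3.000e-01  3.300e+00
 -1.103e+02 -5.310e+01  2.300e+00  1.200e+00  1.000e-01 -1.200e+00]
TCP rel foot: fwd 0.0494 up 0.2878 force 0.0 F [ 1.5 -0.1  0.1]
jar_center [([198.2, 182.7], 0.96), ([236.9, 228.4], 0.76), ([329.1, 220.7], 0.71), ([275.7, 180.9], 0.62), ([281.6, 256.0], 0.62)]
red_carton_0_center [([280.0, 213.3], 0.59)]
tray [([213.7, 204.8], 0.95), ([196.9, 182.6], 0.74)]
[280.8 211.2]
[314.8 217.2]
[332.1 220.2]
```

```bash
python3 -c "
from h import *
print(bot.job_done())"
```

```text
the job is handed in; nothing more can be done
None
```

The green carton was tipped out, drawn from the rack and released standing in the tray, and the job is handed in; no verdict came back. My camera fit put it upright within 0.04 rad, and the jar and the one red carton detected were in place. I viewed 11 pictures, one over the limit of 10.

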